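# Fit the microtome blade holder and click the index lever to notch six

### The arm

A 6-joint arm with a two-finger parallel gripper is mounted at the origin on the work surface. World frame = base frame: x ahead of the robot, y to its left, z up, the work surface at z = 0. Lengths are in mm, angles in rad, forces in N, time in s.
With the tool pointing down it reaches from about 300 to 825 mm from the base axis. Payload 5.4 kg.
Tool frame: the origin (TCP) lies on the mounting face of the last link; the fingertips stand 190 mm ahead of it and the grasp point (between the pads) lies 171 mm ahead of it; z points along the fingers, y is the line along which they close (so a half turn about z gives the same grasp; the last joint's range is limited). The gripper opens to 92 mm and grips with 3 to 60 N. Pads are 20 mm wide; open, the fingers measure 128 mm over their backs; the gripper's body (75 mm by 189 mm) begins 69 mm behind the grasp point.
Start: joints at [-1.361, 0.158, 1.597, -0, 1.386, -0.21], TCP at [234.333, -525.067, 404.701] pointing down, gripper open.
Joint ranges: [-2.91, 2.91], [-0.94, 2.29], [0.18, 2.7], [-1.29, 4.43], [0.17, 2.64], [-3, 3]. Speed limits (rad/s): [2.57, 2.57, 3.14, 3.14, 3.14, 3.14].

### API

Orientations are given as a unit quaternion [x, y, z, w].
In Python, from cell import bot, cams gives the robot as it stands.
- The arm moves only by the tool servo_tool, never from a script. Its argument "rows" is text: rows parted by semicolons, each of 6 numbers parted by spaces: the shift along the tool's x, y, z in mm, then the turn, a rotation vector about the tool's x, y, z in rad. A call has 1 to 12 rows; each row is the pose to reach, as a shift and turn from the pose commanded when the call began, along the tool's axes at that moment; what a row does not reach only later rows make up. A row lasts 1/10 s, in which the tool goes at most 50 mm and 8.59 degrees, less where a joint would pass 70% of its speed; a pose out of reach is approached as far as the arm can. A call with a gripper value outside its range is refused whole. "fingers" is the closure in counts, from 0 (fully open) to 255 (shut), set as the call begins (left out, the last holds). The fingers move at their own pace and stop on an object; the grip force is fixed at half the most. Time passes only in rows, so rows that repeat a pose let the fingers close. It gives the time, the measured TCP pose, the force, the opening and the grip force at its end, in the units of the state.
- bot.get_state(): the state, without advancing time (a new reading comes with each control period).
- cams.capture(name): name is "scene" or "top"; returns (picture, depth): 400x640x3 uint8, red, green, blue; 400x640 float32, mm along the optical axis (not along the pixel's ray), 0 where there is no reading.
- cams.camera_model(name): a dict with "intrinsics" (3x3 intrinsics, pixels), "position" and "rotation" of the camera in the world. Camera axes: x right, y up, looking along -z (the intrinsics and any distortion apply to the point x, -y, -z); pixel columns grow to the right and rows downward; lengths in mm; the calibration is good to about 2 mm. A picture is of the moment at which its call begins. camera_model takes no time and is no camera call.
- bot.job_done(): hands the job in; it is judged then, once.
The state is a dict: "t": time; "joints": joint angles; "qd": joint speeds; "joint_torque": joint torques, N m; "tool_pos": TCP position; "tcp_rot": TCP orientation; "force": force on the tool from outside, world axes, zero at the start; "ft_torque": the same for the moment, N m; "width": opening from 0.0 (shut) to 1.0 (fully open); "grip_force": force on a finger pad.
Only numpy, scipy, OpenCV 4.12 (cv2) and the standard library are available. Lean on these libraries where they do the work, as an engineer would, in place of code of your own. Each camera call takes 0.05 s, during which the arm holds its last target. There are 200 camera calls.

### The job

Get the microtome ready: pick up the loose blade holder and slide it, blade end first, along the microtome's rail until it is fully home against the stop and the detent holds it. Then push the index lever on the drum towards the microtome's tall head, one click at a time and resting a moment in each notch, until it stands in the sixth of its seven notches (the first is the one farthest from the head); do not let it run past the sixth. Leave the other things on the bench where they are.

Things in the scene. Friction and masses are not known exactly. Their poses are not given: they have to be found in the camera images.
- microtome: Microtome, fixed to the table; place and yaw vary. Origin: table level, on the rail's centre line. Its frame is used below (mm): +y along the rail to its tall white head, z up. Base plate: top z=30, x -80..165, y -120..130. End stop of the rail: black block, 70 wide, face at y=65, z 30..75.
- head_face (a point): Front face of the white head, at its top, above the rail (microtome frame 0, 130, 215 mm). Head: x -100..170, y 130..330, z 0..226 in the microtome frame; handwheel behind it to y=405. A specimen clamp 50 x 50 mm at x=0, z 140..190 sticks out of the face to y=110.
- rail_nose (a point): Entry end of the steel T-rail: tip of its rounded, chamfered nose (radius 15), top face (microtome frame 0, -85, 54 mm). The rail runs along the microtome's y to the stop: stem 14 wide, z 30..44; head 30 wide, z 44..54. Axes as the microtome's. Before the nose there is only the flat base plate.
- rail_home (a point): Where the holder's origin lies when it is fully home against the stop (microtome frame 0, 20, 34.5 mm). Axes as the microtome's. On the rail the holder has 0 to 2.5 mm of play upward from this height and 3 mm to either side.
- catch (a joint): Spring detent bump in the rail's top at y=44 mm of the microtome frame (m): 0 = up, 4 mm proud of the rail; negative = pressed down by a holder riding over it, which takes a push of about 8 to 15 N (a gentle ramp on the entry side). With the holder fully home it springs back up to 0 into the recess under the holder.
- holder: Loose steel blade holder, about 0.3 to 0.55 kg, 60 (x) x 90 (y) x 74 (z) mm. Origin: centre of underside. T-channel right through along its y: 20 wide at z 0..7, 36 wide at z 7..19.5. The +y end is the blade end (sloped bar and blade, y 25..45, to z=62), which enters the rail first. Black grip block to hold it by: 24 wide (x), y -32..12, z 36..74.
- blade_end (a point): Middle of the holder's blade end face, 45 mm along the holder's +y from its origin, 32 mm above its underside: the end that goes on first and finally faces the microtome's head.
- index_lever (a joint): Lever angle (rad): notch 1 = 0, 2 = 0.2, ... 6 = 1.0, 7 = 1.2 (last). Grows towards the head (microtome's +y); upright at 0.6. A sprung roller lets it rest only in a notch; a push of about 7 N at the paddle takes it past halfway, where it snaps on into the next notch and stays. Starts in notch 1, 2 or 3.
- drum_axis (a point): Lever hinge, along the microtome's x (microtome frame 115, -40, 90 mm), axes as the microtome's: the centre of the grey index drum, radius 72, x 95..135, top z=162. The lever comes out of its rim. Seven equal white tick bars on the rim mark the notches; notch 1 is farthest from the head.
- lever_pad (a point): Centre of the black lever paddle, 117 mm from the hinge; it moves and turns with the lever. Paddle: 30 mm along the microtome's x, 12 mm thick in the swing direction, 36 mm tall. Each click moves it 23 mm.
- slide_box: Bystander: white slide box 80 x 55 x 38 mm high; origin: centre of underside.
- jar: Bystander: amber jar, diameter 68, height 95 mm; origin: centre of underside.
- wash_bottle: Bystander: white bottle with red cap, diameter 64, height 170 mm; origin: centre of underside.
- stain_dish: Bystander: glass staining dish 110 x 85 x 60 mm high; origin: centre of underside.
- beaker: Bystander: glass beaker, rim diameter 72, height 90 mm; origin: centre of underside.
- brush: Bystander: brush 170 mm long, lying flat along its x.
- mould_block: Bystander: aluminium block 70 x 50 x 30 mm high; origin: centre of underside.

How it is judged:
By the outcome, as a careful person would: the job done as asked, in the order asked, and still so for the second after the job is handed in, with the robot touching nothing.
It also fails if it takes over 72 s, if anything falls off the work surface, if the arm or the gripper's body presses on something with over 40 N, if the wrist force passes 120 N, or if a joint passes its speed limit or range.

## Working session

There is one attempt and no reset: what is moved stays moved. The work goes in short steps, Python scripts to look and compute and a tool call to move; the robot and the scene stay as the last step left them, time stands still between calls to the robot, and variables do not carry over. Pictures are saved under pics/ and viewed, at most 10 in all, crops included, and the job is handed in when it is done.

Besides the shell and the picture viewer there is one more tool, called after "Call:" by a JSON object that holds its "api" and its "payload". servo_tool: Moves the arm, as the interface text tells. Its arguments: {"type":"object","properties":{"rows":{"type":"string"},"fingers":{"type":"number"}},"required":["rows"]}

```bash
ls; mkdir -p pics
cat > h.py <<'E'
import numpy as np, cv2
from cell import bot, cams
from scipy.spatial.transform import Rotation as R
def cloud(name):
    p,d=cams.capture(name); m=cams.camera_model(name)
    K=np.array(m["intrinsics"]); 
    rot=np.array(m["rotation"]); rot=rot if rot.shape==(3,3) else R.from_quat(rot).as_matrix()
    v,u=np.mgrid[0:400,0:640]
    c=np.dstack([(u-K[0,2])/K[0,0]*d,-(v-K[1,2])/K[1,1]*d,-d])
    w=c@rot.T+np.array(m["position"]); w[d==0]=np.nan
    return p,d,w
def save(n,p): cv2.imwrite(f"pics/{n}.png",p[...,::-1])
E
python3 - <<'E'
from h import *
for n in("scene","top"):
    p,d,w=cloud(n); save(n+"0",p); np.savez(n+"0.npz",p=p,d=d,w=w)
    m=cams.camera_model(n); print(n,m,(d==0).mean())
print(bot.get_state())
E
```

```text
pics
scene {'intrinsics': array([[369.11235332,   0.        , 327.01240623],
       [  0.        , 369.11235332, 192.74069538],
       [  0.        ,   0.        ,   1.        ]]), 'position': array([ 903.41284794, -321.42822538,  864.79088623]), 'rotation': array([0.22202864, 0.12981169, 0.50708814, 0.82262618])} 0.00396484375
top {'intrinsics': array([[370.94125004,   0.        , 329.31610591],
       [  0.        , 370.94125004, 199.20261851],
       [  0.        ,   0.        ,   1.        ]]), 'position': array([ 453.06130543,  -93.42276028, 1077.73465425]), 'rotation': array([ 0.03769888, -0.0503306 , -0.69500266,  0.716252  ])} 0.00393359375
{'t': 0.1, 'joints': array([-1.36111353e+00,  1.58951566e-01,  1.59805892e+00, -2.93950838e-05,
        1.38619703e+00, -2.10119098e-01]), 'qd': array([-6.68587426e-05, -3.62839096e-04, -2.88706217e-03,  1.20639603e-03,
        1.22713241e-03,  3.14583058e-04]), 'joint_torque': array([-2.09033915e-04, -3.86503673e+01, -3.22960031e+01,  7.03087030e-02,
        3.38819611e-02, -4.23425467e-05]), 'tool_pos': array([ 234.27369304, -524.84451995,  403.86021692]), 'tcp_rot': array([ 9.78050674e-01,  2.08365607e-01, -1.42695048e-05, -8.07438048e-04]), 'force': array([ 0.35642424, -0.27393651,  0.04476606]), 'ft_torque': array([-0.02193591, -0.01095696,  0.04437046]), 'grip_force': 0.0, 'width': 0.9987987662346888}
```

View pics/top0.png

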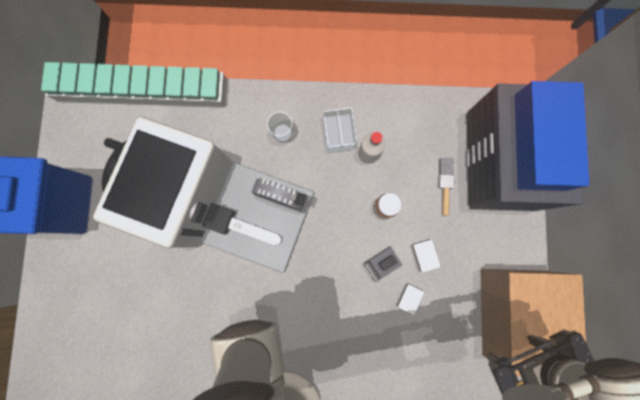

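View pics/scene0.png

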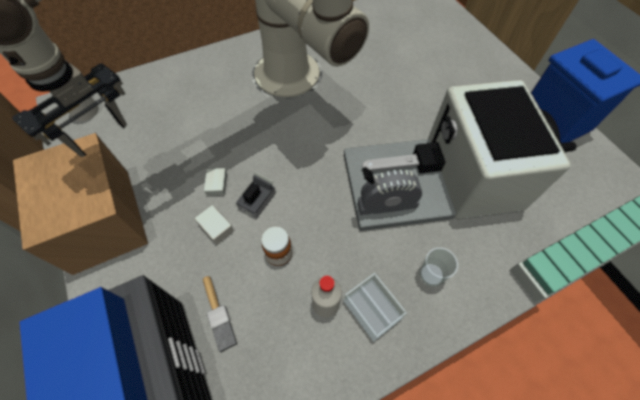

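The top view shows the microtome at left: rail nose (280,240), stop (220,218), drum (283,193), paddle near (303,200). The holder is at (383,263). The scene view shows the holder at (255,195) and the drum at (390,190).

Run:
```python
from h import *
t=np.load("top0.npz"); w=t["w"]; p=t["p"]
print("table z", np.nanmedian(w[300:330,150:200,2]), np.nanmedian(w[230:250,440:500,2]))
def fit(mask,name):
    pts=w[mask][:,:2].astype(np.float32); pts=pts[~np.isnan(pts[:,0])]
    r=cv2.minAreaRect(pts); print(name,len(pts),np.round(r[0],1),np.round(r[1],1),round(r[2],2), 'z',np.round(np.nanmedian(w[mask][:,2]),1))
def box(u0,u1,v0,v1):
    m=np.zeros((400,640),bool); m[v0:v1,u0:u1]=1; return m
z=w[...,2]
fit(box(225,290,210,250)&(z>48)&(z<60),"railtop")
fit(box(200,325,160,275)&(z>25)&(z<36),"plate")
fit(box(365,402,245,285)&(z>20),"holder")
fit(box(365,402,245,285)&(z>66),"grip")
fit(box(90,220,110,250)&(z>218),"headtop")
fit(box(250,320,170,215)&(z>60),"drum")
np.set_printoptions(linewidth=250,suppress=True)
print(z[244:284:1,364:404].round(0).astype(int)[:, ::1])
a=cv2.resize(p[160:290,190:410],None,fx=3.6,fy=3.6,interpolation=cv2.INTER_CUBIC); save("crop0",a)
```

```text
table z -0.34660165158516065 -0.1746341300106451
railtop 608 [484.7  90.8] [149.9  67. ] 71.51 z 54.1
plate 5466 [529.8  91.7] [251.9 244.9] 71.52 z 29.9
holder 725 [ 406.3 -265. ] [60.7 90. ] 33.31 z 37.6
grip 150 [ 403.  -259.7] [23.9 74.8] 33.8 z 73.3
headtop 5660 [593.8 303.7] [177.4 250.3] 71.35 z 226.0
drum 988 [583.   20.5] [150.   41.8] 71.43 z 156.7
[[ 0  3 -1 ...  1 -3 -3]
 [ 4 -3  1 ... -4  2 -1]
 [ 1  1  2 ...  1  1  1]
 ...
 [-2  2  0 ... -1  0  1]
 [-1  1 -1 ... -3 -1  3]
 [-1 -3 -2 ... -3 -1 -1]]<stdin>:17: RuntimeWarning: invalid value encountered in cast
```

View pics/crop0.png

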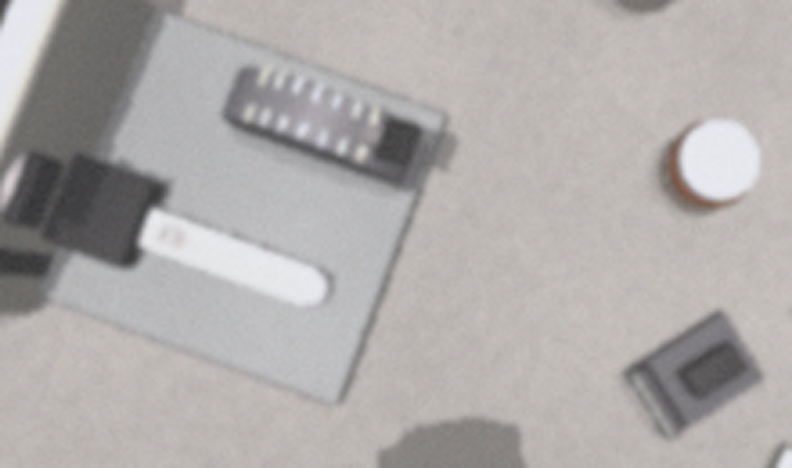

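The crop shows the blade bar at the holder's left-lower end (655,400) and the grip at (712,370). The paddle is at the drum's entry end (400,143), so the lever is in an early notch. Next I refine the microtome pose and the holder with both cameras.

```bash
python3 - <<'E' 2>/dev/null
from h import *
np.set_printoptions(suppress=True)
for n in("top0","scene0"):
    t=np.load(n+".npz"); w=t["w"].reshape(-1,3); c=t["p"].reshape(-1,3).astype(int)
    print(n)
    yaw=np.radians(-18.5); O=np.array([487.5,98.5])
    Rz=np.array([[np.cos(yaw),-np.sin(yaw)],[np.sin(yaw),np.cos(yaw)]])
    m=(w[:,:2]-O)@Rz; x,y=m.T; z=w[:,2]
    def s(k,lab):
        r=cv2.minAreaRect(m[k].astype(np.float32)); print(lab,k.sum(),'med',np.median(w[k],0).round(1),'pct x',np.percentile(x[k],[1,50,99]).round(1),'y',np.percentile(y[k],[1,50,99]).round(1),'rect',np.round(r[0],1),np.round(r[1],1),round(r[2],2),'z',np.percentile(z[k],[2,50,98]).round(0))
    k=(abs(x)<25)&(y>-100)&(y<50)&(z>49)&(z<59); s(k,'rail')
    f=np.polyfit(y[k],x[k],1); print('rail slope deg',np.degrees(np.arctan(f[0])),'x at0',f[1])
    s((x>-120)&(x<190)&(y>-140)&(y<120)&(abs(z-30)<5),'plate')
    s((abs(x)<45)&(y>50)&(y<100)&(abs(z-75)<4),'stop')
    s((x>80)&(x<150)&(y>-140)&(y<60)&(z>130)&(c.max(1)<60),'paddle?')
    s((x>85)&(x<145)&(y>-180)&(y<100)&(z>170),'high')
    s((x>85)&(x<145)&(y>-160)&(y<60)&(z>60)&(z<165),'drum')
    yaw=np.radians(33.3); O=np.array([406.3,-265.])
    Rz=np.array([[np.cos(yaw),-np.sin(yaw)],[np.sin(yaw),np.cos(yaw)]])
    m=(w[:,:2]-O)@Rz; x,y=m.T
    b=(abs(x)<42)&(abs(y)<58)
    s(b&(z>15),'holder'); s(b&(z>67),'grip'); s(b&(z>45)&(z<64)&(y>18),'blade')
E
```

```text
top0
rail 516 med [482.3  83.4  54.1] pct x [-15.   -0.3  14.4] y [-81.  -15.7  48.1] rect [ -0.3 -16.9] [ 30.1 132.4] 0.01 z [50. 54. 58.]
rail slope deg -0.0933598145881975 x at0 -0.24823668430961587
plate 5187 med [518.3  91.1  29.9] pct x [-78.1  39.8 162.3] y [-117.2   -0.3  117.7] rect [42.2  0.5] [244.9 238.9] 0.02 z [26. 30. 34.]
stop 325 med [513.1 176.9  74.9] pct x [-34.4  -0.7  33.9] y [65.9 82.7 99.6] rect [-0.4 82.6] [34.4 70.1] 89.48 z [72. 75. 78.]
```

```bash
python3 - <<'E' 2>&1 | grep -v Warn
from h import *
np.set_printoptions(suppress=True)
for n in("top0","scene0"):
    t=np.load(n+".npz"); w=t["w"].reshape(-1,3); c=t["p"].reshape(-1,3).astype(int)
    print(n)
    yaw=np.radians(-18.5); O=np.array([487.4,99.3])
    Rz=np.array([[np.cos(yaw),-np.sin(yaw)],[np.sin(yaw),np.cos(yaw)]])
    m=(w[:,:2]-O)@Rz; x,y=m.T; z=w[:,2]
    def s(k,lab):
        if k.sum()<5: print(lab,k.sum()); return
        r=cv2.minAreaRect(m[k].astype(np.float32)); print(lab,k.sum(),'med',np.median(w[k],0).round(1),'x',np.percentile(x[k],[1,50,99]).round(1),'y',np.percentile(y[k],[1,50,99]).round(1),'rect',np.round(r[0],1),np.round(r[1],1),round(r[2],2),'z',np.percentile(z[k],[2,50,98]).round(0))
    if n=="scene0":
      k=(abs(x)<25)&(y>-100)&(y<50)&(z>49)&(z<59); s(k,'rail')
      s((x>-120)&(x<190)&(y>-140)&(y<120)&(abs(z-30)<5),'plate')
      s((abs(x)<45)&(y>50)&(y<100)&(abs(z-75)<4),'stop')
    s((x>80)&(x<150)&(y>-160)&(y<60)&(z>130)&(c.max(1)<60),'paddle?')
    s((x>80)&(x<150)&(y>-180)&(y<100)&(z>170),'high')
    s((x>85)&(x<145)&(y>-160)&(y<60)&(z>60)&(z<165),'drum')
    yaw=np.radians(33.3); O=np.array([406.3,-265.])
    Rz=np.array([[np.cos(yaw),-np.sin(yaw)],[np.sin(yaw),np.cos(yaw)]])
    m=(w[:,:2]-O)@Rz; x,y=m.T
    b=(abs(x)<42)&(abs(y)<58)
    s(b&(z>15),'holder'); s(b&(z>67),'grip'); s(b&(z>45)&(z<64)&(y>18),'blade')
E
```

```text
top0
paddle? 0
high 133 med [562.1 -38.2 196.9] x [100.2 114.2 129. ] y [-119.3 -106.5  -90.4] rect [ 115.1 -104.5] [29.7 30.2] 89.84 z [173. 197. 205.]
drum 840 med [581.3  25.3 154. ] x [ 94.9 110.1 135. ] y [-111.1  -40.7   26.3] rect [115.7 -41.5] [144.4  41.8] 89.93 z [ 68. 154. 164.]
holder 735 med [ 407.1 -261.4   37.5] x [-28.8   3.7  30.2] y [-43.7   2.8  44.7] rect [-0.  0.] [60.7 90. ] 0.01 z [25. 37. 76.]
grip 148 med [ 412.  -272.    73.4] x [-11.5   0.2  12.2] y [-30.9 -10.1  11.7] rect [0.1 6.3] [23.9 74.8] 0.66 z [69. 73. 77.]
blade 100 med [ 388.2 -234.3   55.9] x [-27.6   2.   28.3] y [29.  36.5 43.2] rect [-0.  36.3] [14.4 57.1] 88.83 z [47. 56. 62.]
scene0
rail 490 med [483.4  86.3  54.5] x [-16.3   0.3  14.5] y [-80.6 -13.6  47.6] rect [ -1.1 -16.6] [133.8  35.3] 88.02 z [50. 54. 58.]
plate 3662 med [563.4  92.4  30.4] x [-78.3  62.  163.2] y [-119.4    7.   117.8] rect [42.  -0.4] [240.6 245.9] 90.0 z [27. 30. 34.]
stop 302 med [515.2 176.8  75.2] x [-34.5   1.5  34.4] y [64.6 81.7 99.7] rect [-0.8 82. ] [71.4 35.8] 0.43 z [72. 75. 78.]
paddle? 192 med [570.1 -35.3 186.3] x [102.9 123.  134.4] y [-119.2 -101.4    7.1] rect [122.  -53.7] [133.9  33.8] 81.0 z [130. 186. 204.]
high 154 med [565.7 -41.6 197.7] x [ 99.9 118.6 129.5] y [-120.  -109.1  -93. ] rect [ 114.4 -105.5] [29.5 30.4] 89.25 z [177. 198. 204.]
drum 1845 med [591.7  13.3 130.3] x [ 95.5 132.4 136.9] y [-111.6  -48.9   25.1] rect [115.9 -40.8] [147.   44.5] 88.84 z [ 62. 130. 164.]
holder 947 med [ 414.7 -263.4   40.5] x [-29.3   9.5  29.3] y [-44.5  -5.2  44.4] rect [-0.3  0.5] [91.3 60.9] 89.87 z [19. 40. 76.]
grip 163 med [ 413.2 -273.3   74.5] x [-11.7   1.   11.5] y [-31.2 -10.5  11. ] rect [ 0.1 -9.9] [43.9 24.2] 87.01 z [69. 74. 78.]
blade 172 med [ 386.7 -234.8   56.2] x [-29.    0.1  26.8] y [28.4 36.4 44.9] rect [-1.2 36.9] [17.5 58.2] 89.38 z [46. 56. 63.]
```

Both views agree. The microtome origin is at (487.4, 99.3), yaw -18.5°. The holder is at (406.3, -265), yaw 33.3°, and the lever is in notch 1. Now a small helper to work out the moves.

```bash
cat >> h.py <<'E'
O=np.array([487.4,99.3]); YAW=-18.5
def M(x,y): c,s=np.cos(np.radians(YAW)),np.sin(np.radians(YAW)); return O+np.array([c*x-s*y,s*x+c*y])
def mic(w): c,s=np.cos(np.radians(YAW)),np.sin(np.radians(YAW)); d=np.asarray(w)[:2]-O; return np.array([c*d[0]+s*d[1],-s*d[0]+c*d[1]])
def T(phi): a=np.radians(phi); return np.array([[np.cos(a),np.sin(a),0],[np.sin(a),-np.cos(a),0],[0,0,-1.]])
def row(cur,cphi,tgt,tphi):
    "shift and turn, tool axes, from pose (cur,cphi) to (tgt,tphi), tool pointing down"
    return np.r_[(T(cphi).T@(np.array(tgt)-cur)).round(1),0,0,round(-np.radians(tphi-cphi),4)]
def st():
    s=bot.get_state(); m=R.from_quat(s["tcp_rot"]).as_matrix()
    print('t',round(s["t"],2),'pos',s["tool_pos"].round(1),'mic',mic(s["tool_pos"]).round(1),'phi',np.degrees(np.arctan2(m[1,0],m[0,0])).round(2),'tilt',m[:2,2].round(4),'F',s["force"].round(1),'w',round(s["width"],3),'g',round(s["grip_force"],1),'j',s["joints"].round(2))
E
python3 - <<'E'
from h import *
p0=[234.333,-525.067,404.701]
print(row(p0,24.05,[411.8,-273.4,300],123.3))
print(row([411.8,-273.4,300],123.3,[411.8,-273.4,230.5],123.3))
E
```

```text
[ 264.6    -157.5     104.7       0.        0.       -1.7322]
[ 0.   0.  69.5  0.   0.  -0. ]
```

Call:
{"api": "servo_tool", "payload": {"rows": "0 0 0 0 0 0", "fingers": 0}}

```text
t: 0.2
tool_pos: [234.3, -524.9, 404.1]
tcp_rot: [0.978, 0.208, 0.0, -0.001]
force: [1.0, -0.2, 0.2]
width: 1.003
grip_force: 0.0
```

Call:
{"api": "servo_tool", "payload": {"rows": "264.6 -157.5 0 0 0 -1.732;264.6 -157.5 0 0 0 -1.732;264.6 -157.5 0 0 0 -1.732;264.6 -157.5 0 0 0 -1.732;264.6 -157.5 0 0 0 -1.732;264.6 -157.5 0 0 0 -1.732;264.6 -157.5 0 0 0 -1.732;264.6 -157.5 60 0 0 -1.732;264.6 -157.5 104.7 0 0 -1.732;264.6 -157.5 104.7 0 0 -1.732;264.6 -157.5 104.7 0 0 -1.732;264.6 -157.5 104.7 0 0 -1.732"}}

```text
t: 1.4
tool_pos: [411.6, -273.1, 299.1]
tcp_rot: [0.473, 0.881, 0.0, -0.001]
force: [1.6, 0.8, -0.1]
width: 0.998
grip_force: 0.0
```

Call:
{"api": "servo_tool", "payload": {"rows": "0 0 0 0 0 0;0 0 0 0 0 0"}}

```text
t: 1.6
tool_pos: [411.7, -273.4, 300.0]
tcp_rot: [0.476, 0.88, 0.0, -0.0]
force: [-1.1, -0.4, 0.3]
width: 1.0
grip_force: 0.0
```

Run:
```python
from h import *
st()
```

```text
t 1.6 pos [ 411.7 -273.4  300. ] mic [  46.5 -377.4] phi 123.17 tilt [-0.0001  0.0001] F [-1.1 -0.4  0.3] w 1.0 g 0.0 j [-0.83  0.06  1.92  0.    1.16 -1.41]
```

Call:
{"api": "servo_tool", "payload": {"rows": "0 0 30 0 0 0;0 0 55 0 0 0;0 0 65 0 0 0;0 0 69.5 0 0 0;0 0 69.5 0 0 0"}}

```text
t: 2.1
tool_pos: [411.9, -273.5, 230.7]
tcp_rot: [0.475, 0.88, -0.0, -0.0]
force: [0.1, 0.6, -0.1]
width: 1.003
grip_force: 0.0
```

Call:
{"api": "servo_tool", "payload": {"rows": "0 0 0 0 0 0;0 0 0 0 0 0;0 0 0 0 0 0;0 0 0 0 0 0;0 0 0 0 0 0;0 0 0 0 0 0;0 0 0 0 0 0;0 0 0 0 0 0", "fingers": 255}}

```text
t: 2.9
tool_pos: [411.8, -273.4, 230.5]
tcp_rot: [0.475, 0.88, 0.0, -0.0]
force: [0.2, -0.4, 0.2]
width: 0.327
grip_force: 0.0
```

Run:
```python
from h import *
st()
# target: 120 up, then before nose, phi 71.5. holder origin at y=-160 -> grip centre y=-170 ; lift
p0=[411.8,-273.4,230.5]; a=[*p0[:2],330.5]
b=[*M(0,-172),330.5]; print(b); print(row(a,123.3,b,71.5)); print(mic(p0))
```

```text
t 2.9 pos [ 411.8 -273.4  230.5] mic [  46.5 -377.4] phi 123.29 tilt [-0.      0.0001] F [ 0.2 -0.4  0.2] w 0.327 g 0.0 j [-0.83  0.17  1.96  0.    1.01 -1.41]
[np.float64(432.8235990983241), np.float64(-63.81166869546628), 330.5]
[163.6    132.6      0.       0.       0.       0.9041]
[  46.56617711 -377.42845832]
```

Call:
{"api": "servo_tool", "payload": {"rows": "0 0 0 0 0 0;0 0 0 0 0 0;0 0 0 0 0 0;0 0 0 0 0 0"}}

```text
t: 3.3
tool_pos: [411.7, -273.5, 230.5]
tcp_rot: [0.475, 0.88, -0.0, -0.0]
force: [-0.2, -1.3, 0.5]
width: 0.26
grip_force: 30.0
```

Call:
{"api": "servo_tool", "payload": {"rows": "0 0 -10 0 0 0;0 0 -30 0 0 0;0 0 -60 0 0 0;0 0 -90 0 0 0;0 0 -100 0 0 0;0 0 -100 0 0 0"}}

```text
t: 3.9
tool_pos: [412.1, -273.5, 331.8]
tcp_rot: [0.475, 0.88, -0.0, 0.001]
force: [-0.3, 0.3, -5.7]
width: 0.26
grip_force: 30.0
```

Call:
{"api": "servo_tool", "payload": {"rows": "30 24 0 0 0 0.15;60 49 0 0 0 0.3;90 73 0 0 0 0.45;120 97 0 0 0 0.6;145 118 0 0 0 0.75;158 128 0 0 0 0.88;163.6 132.6 0 0 0 0.9041;163.6 132.6 0 0 0 0.9041;163.6 132.6 0 0 0 0.9041;163.6 132.6 0 0 0 0.9041"}}

```text
t: 4.9
tool_pos: [432.6, -64.3, 329.8]
tcp_rot: [0.812, 0.584, -0.0, -0.001]
force: [-0.1, -0.9, -4.3]
width: 0.259
grip_force: 30.0
```

```bash
python3 - <<'E' 2>&1 | grep -v Warn
from h import *
st()
for n in("top","scene"):
    p,d,w=cloud(n); W=w.reshape(-1,3)
    c,s=np.cos(np.radians(YAW)),np.sin(np.radians(YAW)); D=W[:,:2]-O
    x=c*D[:,0]+s*D[:,1]; y=-s*D[:,0]+c*D[:,1]; z=W[:,2]
    k=(abs(x)<40)&(y>-220)&(y<-105)&(z>85)&(z<140)
    r=cv2.minAreaRect(np.c_[x,y][k].astype(np.float32)); print(n,k.sum(),'x',np.percentile(x[k],[1,99]).round(1),'y',np.percentile(y[k],[1,99]).round(1),'rect',np.round(r[0],1),np.round(r[1],1),round(r[2],2))
    k2=k&(y>-140)
    print(' z blade', np.percentile(z[k2],[2,50,95,98]).round(1),'x',np.percentile(x[k2],[2,50,98]).round(1),'ymax',np.percentile(y[k2],99).round(1))
    save(n+"1",cv2.resize(p[150:300,200:420] if n=="top" else p[80:280,200:500],None,fx=2.6,fy=2.6))
E
```

```text
t 4.9 pos [432.6 -64.3 329.8] mic [-1.000e-01 -1.726e+02] phi 71.48 tilt [-0.0013  0.0004] F [-0.1 -0.9 -4.3] w 0.259 g 30.0 j [-0.43 -0.14  2.05 -0.    1.23 -0.1 ]
Traceback (most recent call last):
IndexError: index -1 is out of bounds for axis 0 with size 0
```

```bash
cat >> h.py <<'E'
def held(lo,hi,ya,yb,n="scene"):
    p,d,w=cloud(n); W=w.reshape(-1,3)
    c,s=np.cos(np.radians(YAW)),np.sin(np.radians(YAW)); D=W[:,:2]-O
    x=c*D[:,0]+s*D[:,1]; y=-s*D[:,0]+c*D[:,1]; z=W[:,2]
    k=(abs(x)<40)&(y>ya)&(y<yb)&(z>lo)&(z<hi)
    if k.sum()<10: print("few",k.sum()); return p
    r=cv2.minAreaRect(np.c_[x,y][k].astype(np.float32)); print(n,k.sum(),'x',np.percentile(x[k],[1,99]).round(1),'y',np.percentile(y[k],[1,99]).round(1),'rect',np.round(r[0],1),np.round(r[1],1),round(r[2],2),'z',np.percentile(z[k],[2,98]).round(1))
    return p
E
python3 - <<'E' 2>&1 | grep -v Warn
from h import *
p=held(95,140,-220,-105); held(115,165,-140,-105)
save("scene1",cv2.resize(p[80:280,200:500],None,fx=2.6,fy=2.6))
E
```

```text
scene 514 x [-28.3  30.7] y [-207.8 -119.1] rect [   0.5 -163. ] [91.1 61.9] 88.27 z [101.3 138.2]
scene 95 x [-27.8  30. ] y [-138.3 -118.4] rect [   0.6 -126.9] [20.4 58.5] 87.38 z [115.5 162.7]
```

View pics/scene1.png

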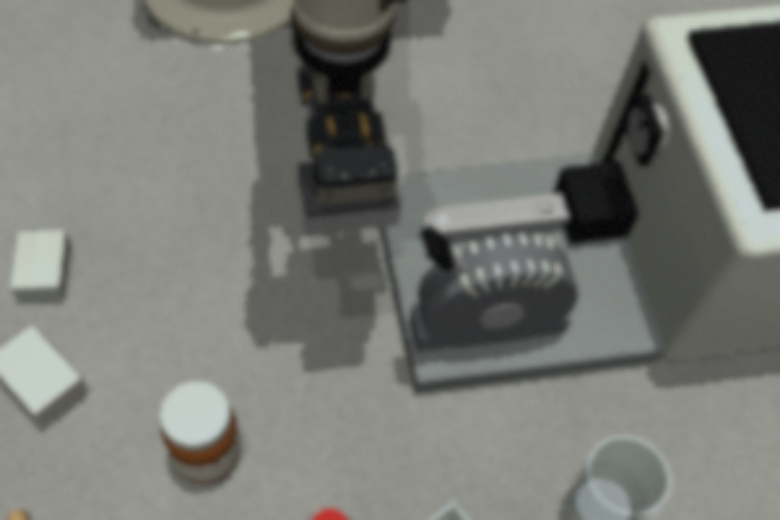

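The picture shows the holder at the gripper, blade end towards the rail nose, nothing in the way. It sits centred (x≈0.5, origin y≈-163), as computed. Lower it to rail height.

Call:
{"api": "servo_tool", "payload": {"rows": "0 -0.4 25 0 0 0;0 -0.4 45 0 0 0;0 -0.4 58 0 0 0;0 -0.4 64.3 0 0 0;0 -0.4 64.3 0 0 0;0 -0.4 64.3 0 0 0;0 -0.4 64.3 0 0 0"}}

```text
t: 5.75
tool_pos: [432.9, -64.0, 267.2]
tcp_rot: [0.812, 0.584, 0.001, 0.001]
force: [0.2, -0.5, -5.1]
width: 0.256
grip_force: 30.0
```

```bash
python3 - <<'E' 2>&1 | grep -v Warn
from h import *
st(); held(45,72,-225,-105); held(50,105,-140,-105)
E
```

```text
t 5.75 pos [432.9 -64.  267.2] mic [   0.2 -172.1] phi 71.48 tilt [ 0.0018 -0.0008] F [ 0.2 -0.5 -5.1] w 0.256 g 30.0 j [-0.42 -0.04  2.1   0.    1.08 -0.1 ]
scene 217 x [-20.3  31.5] y [-207.4 -118.5] rect [   0.6 -162.6] [90.  62.5] 89.56 z [46.  71.7]
scene 87 x [-25.8  31.3] y [-139.6 -118.2] rect [   4.5 -121.4] [20.8 59.6] 73.23 z [ 51.4 100.9]
```

Call:
{"api": "servo_tool", "payload": {"rows": "8 0 0 0 0 0;16 0 0 0 0 0;22 0 0 0 0 0;27 0 0 0 0 0;32 0 0 0 0 0;36 0 0 0 0 0;40 0 0 0 0 0;44 0 0 0 0 0;48 0 0 0 0 0;52 0 0 0 0 0;52 0 0 0 0 0"}}

```text
t: 6.95
tool_pos: [449.1, -14.1, 266.2]
tcp_rot: [0.811, 0.584, 0.0, -0.0]
force: [-0.5, 1.0, -5.3]
width: 0.257
grip_force: 30.0
```

```bash
python3 - <<'E' 2>&1 | grep -v Warn
from h import *
st(); p=held(45,72,-170,-50)
E
```

```text
t 6.95 pos [449.1 -14.1 266.2] mic [  -0.4 -119.7] phi 71.52 tilt [0.     0.0001] F [-0.5  1.  -5.3] w 0.257 g 30.0 j [-0.3  -0.01  2.07  0.    1.08  0.02]
scene 226 x [-27.3  30.2] y [-155.1  -50.5] rect [ 1.000e-01 -1.028e+02] [105.3  61. ] 89.07 z [45.8 71.8]
```

No contact force, and the front is about 18 mm over the nose. Slide on to just before the detent.

Call:
{"api": "servo_tool", "payload": {"rows": "8 0 0 0 0 0;17 0 0 0 0 0;26 0 0 0 0 0;35 0 0 0 0 0;44 0 0 0 0 0;53 0 0 0 0 0;62 0 0 0 0 0;71 0 0 0 0 0;80 0 0 0 0 0;88 0 0 0 0 0;94 0 0 0 0 0;98 0 0 0 0 0"}}

```text
t: 8.2
tool_pos: [480.2, 79.0, 266.2]
tcp_rot: [0.812, 0.584, -0.0, -0.0]
force: [0.5, -0.9, -3.8]
width: 0.262
grip_force: 30.0
```

Call:
{"api": "servo_tool", "payload": {"rows": "0 0 0 0 0 0;0 0 0 0 0 0"}}

```text
t: 8.4
tool_pos: [480.0, 78.4, 266.2]
tcp_rot: [0.812, 0.584, -0.0, 0.0]
force: [0.6, 0.5, -5.2]
width: 0.26
grip_force: 30.0
```

```bash
python3 - <<'E' 2>&1 | grep -v Warn
from h import *
st()
E
```

```text
t 8.4 pos [480.   78.4 266.2] mic [ -0.4 -22.1] phi 71.49 tilt [-0.0002 -0.0002] F [ 0.6  0.5 -5.2] w 0.26 g 30.0 j [-0.09  0.09  1.97 -0.    1.09  0.24]
```

Call:
{"api": "servo_tool", "payload": {"rows": "4 0 0 0 0 0;8 0 0 0 0 0;11 0 0 0 0 0;14 0 0 0 0 0;17 0 0 0 0 0;20 0 0 0 0 0;22 0 0 0 0 0;24 0 0 0 0 0;26 0 0 0 0 0;28 0 0 0 0 0;28 0 0 0 0 0"}}

```text
t: 9.5
tool_pos: [489.1, 105.9, 266.1]
tcp_rot: [0.812, 0.584, 0.001, -0.001]
force: [1.7, 2.7, 0.4]
width: 0.255
grip_force: 30.0
```

```bash
python3 - <<'E' 2>&1 | grep -v Warn
from h import *
st()
E
```

```text
t 9.5 pos [489.1 105.9 266.1] mic [-0.5  6.8] phi 71.47 tilt [0.0009 0.0022] F [1.7 2.7 0.4] w 0.255 g 30.0 j [-0.03  0.12  1.93  0.    1.09  0.29]
```

Call:
{"api": "servo_tool", "payload": {"rows": "1 0 0 0 0 0;2 0 0 0 0 0;3 0 0 0 0 0;3 0 0 0 0 0;3 0 0 0 0 0"}}

```text
t: 10.0
tool_pos: [489.4, 107.9, 265.5]
tcp_rot: [0.812, 0.584, -0.001, -0.001]
force: [-0.0, 0.9, -4.7]
width: 0.26
grip_force: 30.0
```

Call:
{"api": "servo_tool", "payload": {"rows": "1 0 0 0 0 0;1.5 0 0 0 0 0;2 0 0 0 0 0;2 0 0 0 0 0;2 0 0 0 0 0"}}

```text
t: 10.5
tool_pos: [490.2, 109.5, 265.9]
tcp_rot: [0.812, 0.584, -0.001, -0.0]
force: [-3.0, -4.1, -4.8]
width: 0.259
grip_force: 30.0
```

```bash
python3 - <<'E' 2>&1 | grep -v Warn
from h import *
st(); p=held(42,72,-60,64); held(60,105,5,64); save("s2",cv2.resize(p[80:260,320:560],None,fx=3.3,fy=3.3))
E
```

```text
t 10.5 pos [490.2 109.5 265.9] mic [-0.6 10.5] phi 71.5 tilt [-0.0016 -0.0011] F [-3.  -4.1 -4.8] w 0.259 g 30.0 j [-0.02  0.13  1.92 -0.    1.09  0.3 ]
scene 425 x [-28.2  29.6] y [-58.3  62.1] rect [8.2 1.5] [129.5  57.6] 66.87 z [44.6 71.9]
scene 76 x [17.9 30.5] y [ 5.2 61.2] rect [28.1 33.1] [56.4 11.6] 79.9 z [61.4 98.6]
```

View pics/s2.png

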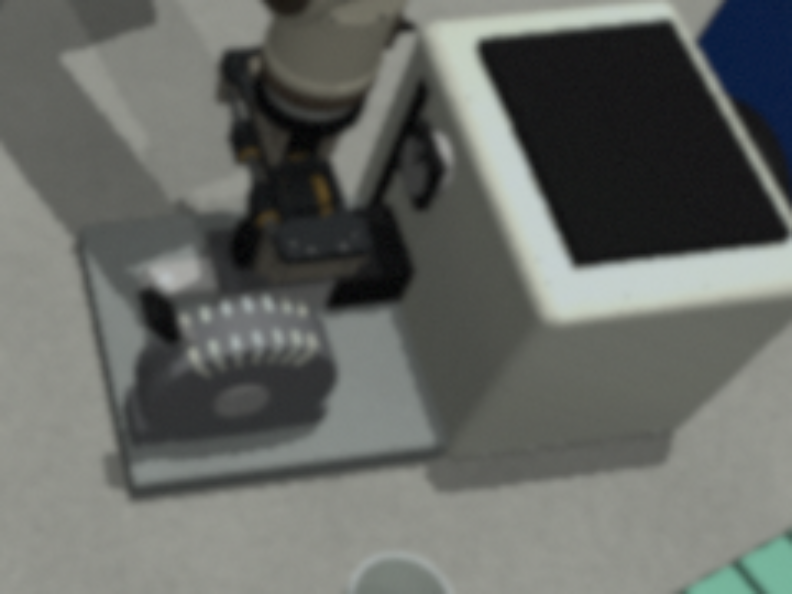

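The picture shows the holder near the stop under the gripper, with the lever still in its first notch. Force is just beginning to rise, so I press on in small steps.

Call:
{"api": "servo_tool", "payload": {"rows": "0.5 0 0 0 0 0;1 0 0 0 0 0;1 0 0 0 0 0;1 0 0 0 0 0"}}

```text
t: 11.0
tool_pos: [490.4, 109.9, 266.0]
tcp_rot: [0.811, 0.584, -0.002, 0.0]
force: [-5.3, -8.0, -1.9]
width: 0.259
grip_force: 30.0
```

Call:
{"api": "servo_tool", "payload": {"rows": "0.5 0 0 0 0 0;1 0 0 0 0 0;1 0 0 0 0 0;1 0 0 0 0 0"}}

```text
t: 11.4
tool_pos: [490.6, 110.3, 266.1]
tcp_rot: [0.811, 0.585, -0.003, 0.001]
force: [-6.8, -12.0, -0.4]
width: 0.262
grip_force: 30.0
```

Call:
{"api": "servo_tool", "payload": {"rows": "0.5 0 0 0 0 0;1 0 0 0 0 0;1 0 0 0 0 0;1 0 0 0 0 0"}}

```text
t: 11.8
tool_pos: [490.8, 110.6, 266.2]
tcp_rot: [0.811, 0.585, -0.004, 0.001]
force: [-8.4, -15.3, 2.1]
width: 0.262
grip_force: 30.0
```

```bash
python3 - <<'E' 2>&1 | grep -v Warn
from h import *
st()
E
```

```text
t 11.8 pos [490.8 110.6 266.2] mic [-0.3 11.9] phi 71.55 tilt [-0.0044 -0.0065] F [ -8.4 -15.3   2.1] w 0.262 g 30.0 j [-0.02  0.13  1.92 -0.01  1.09  0.31]
```

Call:
{"api": "servo_tool", "payload": {"rows": "0.5 0 0 0 0 0;1 0 0 0 0 0;1.5 0 0 0 0 0;2 0 0 0 0 0;2 0 0 0 0 0"}}

```text
t: 12.3
tool_pos: [491.3, 111.5, 266.4]
tcp_rot: [0.811, 0.585, -0.006, 0.002]
force: [-12.8, -22.1, 6.4]
width: 0.26
grip_force: 30.0
```

Call:
{"api": "servo_tool", "payload": {"rows": "0.5 0 0 0 0 0;1 0 0 0 0 0;1.5 0 0 0 0 0;2 0 0 0 0 0;2 0 0 0 0 0"}}

```text
t: 12.8
tool_pos: [491.7, 112.3, 266.6]
tcp_rot: [0.811, 0.585, -0.007, 0.003]
force: [-14.9, -30.2, 10.6]
width: 0.258
grip_force: 30.0
```

```bash
python3 - <<'E' 2>&1 | grep -v Warn
from h import *
st()
E
```

```text
t 12.8 pos [491.7 112.3 266.6] mic [-0.  13.7] phi 71.62 tilt [-0.0083 -0.0138] F [-14.9 -30.2  10.6] w 0.258 g 30.0 j [-0.01  0.14  1.91 -0.02  1.1   0.32]
```

Force rises linearly to 33 N with hardly any motion, so it is against the stop. Relax, release, lift and look.

Call:
{"api": "servo_tool", "payload": {"rows": "-3 0 0 0 0 0;-6 0 0 0 0 0;-7.5 0 0 0 0 0;-7.5 0 0 0 0 0"}}

```text
t: 13.2
tool_pos: [490.3, 109.2, 266.1]
tcp_rot: [0.812, 0.584, -0.0, -0.0]
force: [-2.4, -3.3, -4.5]
width: 0.259
grip_force: 30.0
```

Call:
{"api": "servo_tool", "payload": {"rows": "0 0 0 0 0 0;0 0 0 0 0 0;0 0 0 0 0 0;0 0 0 0 0 0;0 0 0 0 0 0;0 0 0 0 0 0;0 0 0 0 0 0;0 0 0 0 0 0", "fingers": 0}}

```text
t: 14.0
tool_pos: [490.4, 109.3, 266.2]
tcp_rot: [0.812, 0.584, 0.0, -0.0]
force: [0.5, 0.2, 0.3]
width: 0.93
grip_force: 0.0
```

Call:
{"api": "servo_tool", "payload": {"rows": "0 0 -10 0 0 0;0 0 -30 0 0 0;0 0 -60 0 0 0;0 0 -100 0 0 0;0 0 -140 0 0 0;0 0 -150 0 0 0;-50 0 -150 0 0 0;-100 0 -150 0 0 0;-150 0 -150 0 0 0;-180 0 -150 0 0 0;-180 0 -150 0 0 0;-180 0 -150 0 0 0"}}

```text
t: 15.2
tool_pos: [433.1, -61.5, 416.0]
tcp_rot: [0.812, 0.583, 0.0, -0.0]
force: [0.4, 0.4, 0.1]
width: 1.006
grip_force: 0.0
```

```bash
python3 - <<'E' 2>&1 | grep -v Warn
from h import *
st(); p=held(58,105,-40,63); held(64,80,-40,18); held(40,105,20,64)
q,d,w=cloud("top")
held(58,105,-40,63,"top"); held(66,115,-40,18,"top")
save("s3",np.vstack([cv2.resize(p[80:230,320:520],None,fx=2.6,fy=2.6)[:290],cv2.resize(q[150:280,190:390],None,fx=2.6,fy=2.6)[:300]]))
E
```

```text
t 15.2 pos [433.1 -61.5 416. ] mic [  -0.5 -169.7] phi 71.39 tilt [-0.0002  0.0007] F [0.4 0.4 0.1] w 1.006 g 0.0 j [-0.42 -0.22  1.95  0.    1.42 -0.09]
scene 725 x [-28.6  29.6] y [-25.3  62.5] rect [-0.7 18.7] [61.6 88.7] 0.35 z [ 60.1 102.4]
scene 233 x [-29.4  29.9] y [-25.6  17.2] rect [-0.3 -4.3] [60.7 43.3] 0.97 z [65.1 78.1]
scene 416 x [-28.9  30.1] y [20.4 63.1] rect [-0.6 41.8] [62.2 43.6] 0.42 z [44.4 98.9]
top 549 x [-29.2  29.6] y [-17.4  62.1] rect [ 0.3 20.5] [59.7 84.3] 0.26 z [66.8 98.1]
top 302 x [-28.9  29.5] y [-19.   17.4] rect [ 0.5 -0.4] [37.7 60.8] 86.64 z [ 67.5 110.4]
```

View pics/s3.png

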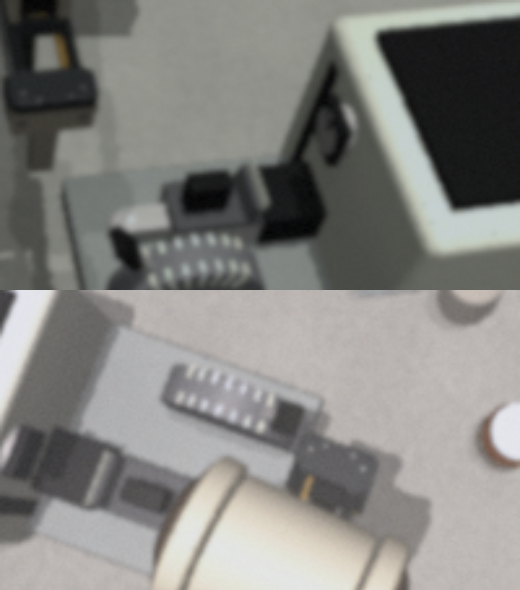

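The picture shows the holder seated against the stop: it spans y≈-25 to 64, so its origin is at about 20, which is home. The lever is still in notch 1. Next, close the fingers and bring them behind the paddle.

Call:
{"api": "servo_tool", "payload": {"rows": "3 30 0 0 0 0;6 60 0 0 0 0;9 90 0 0 0 0;13.5 115.4 0 0 0 0;13.5 115.4 0 0 0 0;13.5 115.4 20 0 0 0;13.5 115.4 40 0 0 0;13.5 115.4 48.2 0 0 0;13.5 115.4 48.2 0 0 0;13.5 115.4 48.2 0 0 0;13.5 115.4 48.2 0 0 0;13.5 115.4 48.2 0 0 0", "fingers": 255}}

```text
t: 16.7
tool_pos: [547.2, -85.3, 369.1]
tcp_rot: [0.812, 0.584, 0.001, 0.001]
force: [-0.3, -0.7, -0.1]
width: 0.005
grip_force: 0.0
```

Call:
{"api": "servo_tool", "payload": {"rows": "4 0 0 0 0 0;8 0 0 0 0 0;12 0 0 0 0 0;15 0 0 0 0 0;17 0 0 0 0 0;17 0 0 0 0 0"}}

```text
t: 17.3
tool_pos: [552.4, -68.8, 367.9]
tcp_rot: [0.811, 0.584, -0.0, -0.0]
force: [0.8, 0.2, 0.4]
width: 0.008
grip_force: 0.0
```

```bash
cat >> h.py <<'E'
def lever(n="scene"):
    p,d,w=cloud(n); W=w.reshape(-1,3); c=p.reshape(-1,3).astype(int)
    co,s=np.cos(np.radians(YAW)),np.sin(np.radians(YAW)); D=W[:,:2]-O
    x=co*D[:,0]+s*D[:,1]; y=-s*D[:,0]+co*D[:,1]; z=W[:,2]
    r=np.hypot(y+40,z-90); k=(x>98)&(x<133)&(z>150)&(r>100)&(r<138)
    th=np.arctan2(y+40,z-90)[k]
    print(n,'lever?',k.sum(),'theta',np.percentile(th,[5,25,50,75,95]).round(2)+.6)
    return p
E
python3 - <<'E' 2>&1 | grep -v Warn
from h import *
st(); p=lever(); save("s4",cv2.resize(p[80:240,300:500],None,fx=3,fy=3))
E
```

```text
t 17.3 pos [552.4 -68.8 367.9] mic [ 115.  -138.7] phi 71.52 tilt [-0.0001  0.0001] F [0.8 0.2 0.4] w 0.008 g 0.0 j [-0.34  0.14  1.69  0.    1.31 -0.02]
scene lever? 20 theta [-0.02  0.01  0.04  0.05  0.05]
```

View pics/s4.png

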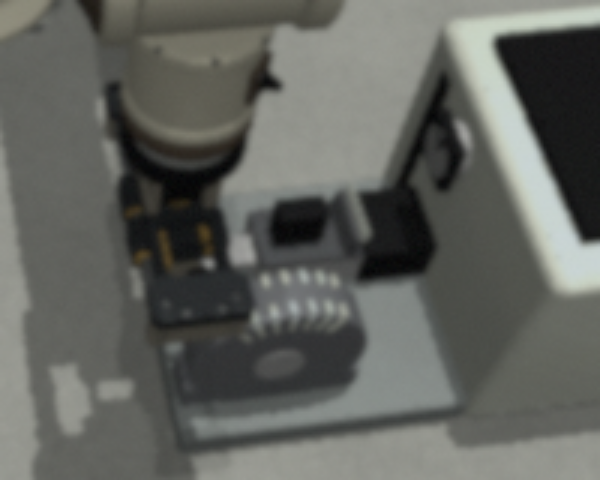

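The gripper now stands behind the paddle, hiding it, and the ticks are visible at (260-350,280). Push in small steps and feel for the click.

Call:
{"api": "servo_tool", "payload": {"rows": "3 0 0 0 0 0;6 0 0 0 0 0;9 0 0 0 0 0;11 0 0 0 0 0;13 0 0 0 0 0;13 0 0 0 0 0"}}

```text
t: 17.95
tool_pos: [556.2, -58.3, 368.8]
tcp_rot: [0.812, 0.584, -0.002, 0.002]
force: [-5.9, -9.1, 4.8]
width: 0.006
grip_force: 5.3
```

Call:
{"api": "servo_tool", "payload": {"rows": "2 0 0 0 0 0;4 0 0 0 0 0;4 0 0 0 0 0"}}

```text
t: 18.25
tool_pos: [557.1, -55.8, 370.0]
tcp_rot: [0.812, 0.584, -0.004, 0.003]
force: [-10.9, -14.6, 10.8]
width: 0.007
grip_force: 8.8
```

Call:
{"api": "servo_tool", "payload": {"rows": "2 0 0 0 0 0;4 0 0 0 0 0;4 0 0 0 0 0"}}

```text
t: 18.55
tool_pos: [558.4, -52.9, 371.0]
tcp_rot: [0.812, 0.584, -0.004, 0.004]
force: [-12.0, -15.6, 13.7]
width: 0.008
grip_force: 9.3
```

Call:
{"api": "servo_tool", "payload": {"rows": "2 0 0 0 0 0;4 0 0 0 0 0;4 0 0 0 0 0;4 0 0 0 0 0"}}

```text
t: 18.95
tool_pos: [560.2, -45.0, 367.6]
tcp_rot: [0.812, 0.584, 0.0, -0.0]
force: [-1.1, -0.5, -0.7]
width: 0.003
grip_force: 0.0
```

```bash
python3 - <<'E' 2>&1 | grep -v Warn
from h import *
st(); p=lever(); lever("top")
E
```

```text
t 18.95 pos [560.2 -45.  367.6] mic [ 114.8 -113.8] phi 71.5 tilt [-0.0005  0.0008] F [-1.1 -0.5 -0.7] w 0.003 g 0.0 j [-0.3   0.16  1.68  0.    1.31  0.03]
scene lever? 39 theta [-0.15 -0.1  -0.06  0.21  0.25]
Traceback (most recent call last):
  File "h.py", line 37, in lever
    print(n,'lever?',k.sum(),'theta',np.percentile(th,[5,25,50,75,95]).round(2)+.6)
                                     ~~~~~~~~~~~~~^^^^^^^^^^^^^^^^^^^^
IndexError: index -1 is out of bounds for axis 0 with size 0
```

Click 1 came where predicted (finger y=-114). Rest, then click 2.

Call:
{"api": "servo_tool", "payload": {"rows": "0 0 0 0 0 0;0 0 0 0 0 0;3 0 0 0 0 0;6 0 0 0 0 0;9 0 0 0 0 0;12 0 0 0 0 0;14 0 0 0 0 0;16 0 0 0 0 0;18 0 0 0 0 0"}}

```text
t: 19.95
tool_pos: [565.5, -31.2, 370.3]
tcp_rot: [0.812, 0.584, -0.004, 0.003]
force: [-11.7, -13.3, 12.3]
width: 0.001
grip_force: 8.7
```

Call:
{"api": "servo_tool", "payload": {"rows": "2 0 0 0 0 0;4 0 0 0 0 0;4 0 0 0 0 0"}}

```text
t: 20.25
tool_pos: [567.5, -24.4, 368.5]
tcp_rot: [0.812, 0.584, 0.0, 0.0]
force: [0.6, -1.0, 0.3]
width: 0.005
grip_force: 0.0
```

Call:
{"api": "servo_tool", "payload": {"rows": "1 0 0 0 0 0;3 0 0 0 0 0;3 0 0 0 0 0;3 0 0 0 0 0;3 0 0 0 0 0;3 0 0 0 0 0"}}

```text
t: 20.85
tool_pos: [568.2, -21.7, 368.0]
tcp_rot: [0.812, 0.584, -0.0, -0.0]
force: [0.5, -1.2, 0.2]
width: 0.007
grip_force: 0.0
```

```bash
python3 - <<'E' 2>&1 | grep -v Warn
from h import *
st(); p=lever()
E
```

```text
t 20.85 pos [568.2 -21.7 368. ] mic [115.  -89.1] phi 71.49 tilt [-0.0001  0.0001] F [ 0.5 -1.2  0.2] w 0.007 g 0.0 j [-0.25  0.17  1.66  0.    1.31  0.07]
scene lever? 66 theta [0.02 0.07 0.11 0.15 0.42]
```

Click 2 done, lever in notch 3. Click 3:

Call:
{"api": "servo_tool", "payload": {"rows": "3 0 0 0 0 0;6 0 0 0 0 0;9 0 0 0 0 0;12 0 0 0 0 0;14 0 0 0 0 0;16 0 0 0 0 0;18 0 0 0 0 0;20 0 0 0 0 0"}}

```text
t: 21.7
tool_pos: [574.7, -3.4, 369.1]
tcp_rot: [0.812, 0.584, -0.0, 0.001]
force: [-0.4, -0.1, 1.8]
width: 0.004
grip_force: 0.6
```

Call:
{"api": "servo_tool", "payload": {"rows": "2 0 0 0 0 0;4 0 0 0 0 0;4 0 0 0 0 0"}}

```text
t: 22.0
tool_pos: [575.8, 1.7, 367.6]
tcp_rot: [0.811, 0.584, 0.0, -0.0]
force: [0.4, 0.4, 0.3]
width: 0.003
grip_force: 0.0
```

Call:
{"api": "servo_tool", "payload": {"rows": "1 0 0 0 0 0;2.5 0 0 0 0 0;2.5 0 0 0 0 0;2.5 0 0 0 0 0;2.5 0 0 0 0 0;2.5 0 0 0 0 0"}}

```text
t: 22.6
tool_pos: [576.6, 3.4, 368.0]
tcp_rot: [0.812, 0.584, 0.0, 0.0]
force: [-0.3, -0.5, -0.0]
width: 0.006
grip_force: 0.0
```

```bash
python3 - <<'E' 2>&1 | grep -v Warn
from h import *
st(); p=lever()
E
```

```text
t 22.6 pos [576.6   3.4 368. ] mic [115.  -62.6] phi 71.48 tilt [ 0.     -0.0001] F [-0.3 -0.5 -0. ] w 0.006 g 0.0 j [-0.2   0.19  1.63 -0.    1.32  0.12]
scene lever? 79 theta [0.28 0.31 0.33 0.35 0.61]
```

Notch 4 (upright). Click 4:

Call:
{"api": "servo_tool", "payload": {"rows": "3 0 0 0 0 0;6 0 0 0 0 0;8 0 0 0 0 0;10 0 0 0 0 0;12 0 0 0 0 0;14 0 0 0 0 0;16 0 0 0 0 0;16 0 0 0 0 0"}}

```text
t: 23.45
tool_pos: [581.4, 17.1, 368.2]
tcp_rot: [0.812, 0.584, -0.002, 0.001]
force: [-2.9, -5.3, 2.3]
width: 0.006
grip_force: 3.0
```

Call:
{"api": "servo_tool", "payload": {"rows": "1 0 0 0 0 0;2 0 0 0 0 0;3 0 0 0 0 0;3 0 0 0 0 0"}}

```text
t: 23.85
tool_pos: [582.7, 21.5, 368.0]
tcp_rot: [0.812, 0.584, -0.0, 0.0]
force: [-1.2, -2.0, 0.6]
width: 0.004
grip_force: 0.9
```

Call:
{"api": "servo_tool", "payload": {"rows": "1 0 0 0 0 0;2 0 0 0 0 0;2 0 0 0 0 0;2 0 0 0 0 0;2 0 0 0 0 0"}}

```text
t: 24.35
tool_pos: [583.3, 23.6, 368.0]
tcp_rot: [0.812, 0.584, 0.0, -0.0]
force: [-0.1, 0.0, -0.3]
width: 0.008
grip_force: 0.0
```

```bash
python3 - <<'E' 2>&1 | grep -v Warn
from h import *
st(); p=lever()
E
```

```text
t 24.35 pos [583.3  23.6 368. ] mic [115.  -41.4] phi 71.5 tilt [0.0001 0.0003] F [-0.1  0.  -0.3] w 0.008 g 0.0 j [-0.17  0.21  1.61  0.    1.32  0.16]
scene lever? 96 theta [0.49 0.5  0.51 0.56 0.8 ]
```

Notch 5. Last click, with care:

Call:
{"api": "servo_tool", "payload": {"rows": "2 0 0 0 0 0;4 0 0 0 0 0;6 0 0 0 0 0;8 0 0 0 0 0;10 0 0 0 0 0;12 0 0 0 0 0;14 0 0 0 0 0;14 0 0 0 0 0"}}

```text
t: 25.2
tool_pos: [587.1, 33.7, 367.7]
tcp_rot: [0.812, 0.584, -0.005, 0.002]
force: [-6.1, -15.0, 2.0]
width: 0.003
grip_force: 8.3
```

Call:
{"api": "servo_tool", "payload": {"rows": "1 0 0 0 0 0;2 0 0 0 0 0;3 0 0 0 0 0;3 0 0 0 0 0"}}

```text
t: 25.6
tool_pos: [588.1, 36.9, 367.0]
tcp_rot: [0.812, 0.584, -0.004, 0.002]
force: [-3.1, -10.6, -2.1]
width: 0.007
grip_force: 4.8
```

```bash
python3 - <<'E' 2>&1 | grep -v Warn
from h import *
st(); p=lever()
E
```

```text
t 25.6 pos [588.1  36.9 367. ] mic [115.3 -27.2] phi 71.42 tilt [-0.0042 -0.007 ] F [ -3.1 -10.6  -2.1] w 0.007 g 4.8 j [-0.14  0.23  1.59 -0.01  1.32  0.19]
scene lever? 93 theta [0.6  0.61 0.61 0.65 0.87]
```

Call:
{"api": "servo_tool", "payload": {"rows": "0.5 0 0 0 0 0;1 0 0 0 0 0;1.5 0 0 0 0 0;1.5 0 0 0 0 0;1.5 0 0 0 0 0"}}

```text
t: 26.15
tool_pos: [589.2, 41.2, 368.1]
tcp_rot: [0.812, 0.584, 0.0, -0.0]
force: [0.7, 0.1, -0.6]
width: 0.004
grip_force: 0.2
```

```bash
python3 - <<'E' 2>&1 | grep -v Warn
from h import *
st(); p=lever()
E
```

```text
t 26.15 pos [589.2  41.2 368.1] mic [115.  -22.7] phi 71.49 tilt [0.0003 0.0011] F [ 0.7  0.1 -0.6] w 0.004 g 0.2 j [-0.13  0.23  1.59  0.    1.32  0.19]
scene lever? 101 theta [0.65 0.66 0.67 0.71 0.93]
```

It snapped. Rest, back off, rise and move clear, then check everything.

Call:
{"api": "servo_tool", "payload": {"rows": "0 0 0 0 0 0;0 0 0 0 0 0;-10 0 0 0 0 0;-25 0 0 0 0 0;-25 0 -40 0 0 0;-25 0 -80 0 0 0;-70 0 -100 0 0 0;-120 0 -100 0 0 0;-170 0 -100 0 0 0;-220 0 -100 0 0 0;-250 0 -100 0 0 0;-250 0 -100 0 0 0"}}

```text
t: 27.4
tool_pos: [507.9, -200.2, 468.0]
tcp_rot: [0.813, 0.582, -0.001, 0.0]
force: [0.1, 0.3, -0.4]
width: 0.006
grip_force: 0.0
```

```bash
python3 - <<'E' 2>&1 | grep -v Warn
from h import *
st(); p=lever(); held(58,105,-40,63); q=lever("top"); held(58,105,-40,63,"top")
save("s5",np.hstack([cv2.resize(p,(400,250)),cv2.resize(q,(400,250))]))
save("s6",np.vstack([cv2.resize(p[80:240,320:520],None,fx=1.8,fy=1.8),cv2.resize(q[150:280,190:390],None,fx=1.8,fy=1.8)]))
E
```

```text
t 27.4 pos [ 507.9 -200.2  468. ] mic [ 114.5 -277.5] phi 71.14 tilt [-0.0004 -0.0012] F [ 0.1  0.3 -0.4] w 0.006 g 0.0 j [-0.6   0.05  1.59 -0.    1.5  -0.27]
scene lever? 203 theta [0.93 0.95 0.96 0.98 1.02]
scene 664 x [-29.4  29.7] y [-25.7  62. ] rect [-0.5 11.6] [ 62.7 102.5] 0.08 z [ 58.9 102.3]
top lever? 152 theta [0.94 0.95 0.96 0.98 1.03]
top 646 x [-29.1  29.6] y [-25.2  62.2] rect [ 0.2 17. ] [59.9 91.8] 0.09 z [66.  99.3]
```

View pics/s6.png

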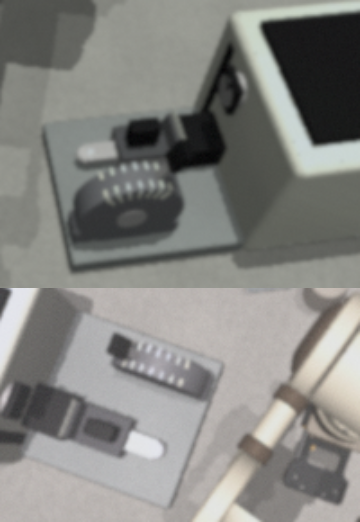

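View pics/s5.png

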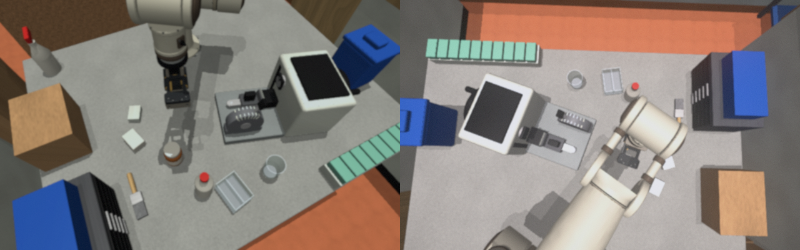

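The pictures show the holder home against the stop and the paddle at the head side. The lever reads about 0.96-1.0 rad in both views, which is notch 6. The bystanders are in place and the arm is clear.

```bash
python3 -c "
from cell import bot
print(bot.job_done())"
```

```text
the job is handed in; nothing more can be done
None
```

The job is handed in at about 27 s: the holder is pushed home against the stop on the rail, the index lever is in notch 6 after five single clicks, and the bystanders are unmoved; the detent itself I could not see, so I take it as engaged from the holder's position.

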